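Release the electrode and hold it up level for inspection

ROBOT

A 6-joint arm with a two-finger parallel gripper is mounted at the origin on the work surface. World frame = base frame: x ahead of the robot, y to its left, z up, the work surface at z = 0. Lengths are in m, angles in rad, forces in N, time in s.
With the tool pointing down it reaches from about 0.4 to 0.925 m from the base axis. Payload 3.4 kg.
Tool frame: the origin (TCP) lies on the centre line of the jaws, within the pads' length; the fingertips stand 25 mm ahead of it and the grasp point (between the pads) lies 6 mm ahead of it (nose_length is the distance from the TCP to the fingertips, in m); z points along the fingers, y is the line along which they close (so a half turn about z gives the same grasp; the last joint's range is limited). The gripper opens to 85 mm and grips with 20 to 120 N. Pads are 22 mm wide; open, the fingers measure 114 mm over their backs; the gripper's body (76 mm by 85 mm) begins 54 mm behind the grasp point. The pads swing forward as they close: fully open they stand 13 mm farther back than shut.
Start: joints at [-1.347, 0.307, 1.506, -0, 1.328, -0.073], TCP at [0.168, -0.55, 0.228] pointing down, gripper open.
Joint ranges: [-3.12, 3.12], [-1.05, 2.28], [0.14, 2.33], [-1.42, 4.57], [0.1, 2.73], [-2.68, 2.68]. Speed limits (rad/s): [2.57, 2.57, 3.14, 3.14, 3.14, 3.14].

INTERFACE

Orientations are given as a unit quaternion [x, y, z, w].
In Python, from workcell import * gives the robot as it stands.
- The arm moves only by the tool pendant, called after "Request:" by a JSON object that holds its "method" and its "body". Schema: {"type":"object","properties":{"rows":{"type":"array","items":{"type":"array","prefixItems":[{"type":"array","items":{"type":"number"},"minItems":3,"maxItems":3},{"type":"array","items":{"type":"number"},"minItems":3,"maxItems":3},{"type":"number"}],"minItems":3,"maxItems":3},"minItems":1,"maxItems":20},"only":{"type":"string"},"quiet":{"type":"boolean"},"lines":{"type":"string"}},"required":["rows"],"additionalProperties":false}. rows is a list of rows, 1 to 20 of them, each written [[dx, dy, dz], [rx, ry, rz], opening]: dx, dy, dz in shares of the most that a row can go, 1 being 62.5 mm, then a rotation vector rx, ry, rz in parts of the range, where 1.0 means 90 degrees, then the finger opening in m; each row shifts and turns the commanded pose from where the row before left it, along the tool's axes as they then stand; what a row does not reach is not made up. A row lasts 1/8 s, in which the tool goes at most 0.0625 m and 0.188 rad, less where a joint would pass 70% of its speed; a pose out of reach is approached as far as the arm can. The fingers move at their own pace and stop on an object; the grip force is fixed at half the most. Time passes only in rows, so rows that do not move let the fingers close. The tool returns the time, the measured TCP pose, the force, the opening and the grip force at its end. only (a regular expression) keeps the lines of the reply that match it, lines (a string "A,B") keeps lines A to B, and quiet returns only ok. Input that does not fit is refused with a message, and nothing moves.
- get_state(): the state, without advancing time (a new reading comes with each control period).
- capture(name): name is "scene" or "top" or "wrist"; returns a dict with "pixels" (480x640x3 uint8, red, green, blue), "range_z" (480x640 float32, m along the optical axis (not along the pixel's ray), 0 where there is no reading), "vertical_fov" (degrees; the focal length in pixels is half the picture's height over the tangent of half this angle, whatever the lens; pixels are square), "cx", "cy" (the principal point, pixels), "k1" (the pictures are not rectified: a ray, as slopes to the right and down, at radius r is drawn at 1 + k1 r^2 times it, then the intrinsics apply), "R" (3x3) and "t" (3): a world point X has camera coordinates R X + t; the wrist camera has in their place "mount" (4x4, takes a point from camera to tool coordinates, whose origin is the TCP and whose axes are the flange's). Camera axes: x right, y down, z forward; pixel columns grow to the right and rows downward; lengths in m; the calibration is good to about 2 mm. A picture is of the moment at which its call begins: read the wrist's pose just before it.
- finish_job(): hands the job in; it is judged then, once.
The state is a dict: "clock": time; "joint_pos": joint angles; "qvel": joint speeds; "effort": joint torques, N m; "tool_pos": TCP position; "tool_rot": TCP orientation; "wrist_force": force on the tool from outside, world axes, zero at the start; "moment": the same for the moment, N m; "width": finger opening in m; "grip_force": force on a finger pad.
Only numpy, scipy, OpenCV 4.12 (cv2) and the standard library are available. Lean on these libraries where they do the work, as an engineer would, in place of code of your own. Each camera call takes 0.05 s, during which the arm holds its last target. There are 200 camera calls.

TASK

Wind the handwheel clockwise until the retaining fork is fully back against its red stop (turn the wheel, do not push the fork itself), then draw the white electrode up out of its clear stand, turn it over from upright to about level and keep it raised there, at least 20 cm above the bench, so that its open end can be looked into. Finish while still holding it in the gripper, still and clear of the stand, with the fork left back at its stop; leave the spare sleeve, jar, flange and screwdriver where they are.

Things in the scene. Friction and masses are not known exactly. Their poses are not given: they have to be found in the camera images.
- stand: fixed clear plate 130 x 310 x 18 mm on white posts, top 100 mm above the bench. Origin on the bench under its centre; y along the 310 mm length, z up. Electrode well at (0, +100) mm, handwheel at (0, -90) mm. Steel guide rods (x = +-50, z = 116, radius 4 mm) run from the red stop (y 0 to 12 mm, 140 mm high) to the +y end. It cannot be pushed away
- seat (a point): centre of the top of the white seat ring (outer diameter 72, hole 36 mm, 108 mm above the bench) in which the electrode stands; the hole goes 26 mm down through ring and plate
- electrode: loose upright electrode, 0.14 to 0.28 kg, 158 mm long. Origin at the centre of its open lower end, z along its axis to the blue cap. Clear sleeve diameter 32 from 0 to 60 mm, white collar 56 from 60 to 74 mm (rests on the seat ring), round white stem 26 from 74 to 150 mm, blue cap 32 to 158 mm. At the start its origin is 48 mm above the bench
- electrode_grip (a point): point on the electrode's axis, 126 mm above its lower end and 32 mm below the cap's top, on the stem: where to grasp across the 26 mm stem; its z axis is the electrode's
- electrode_cap (a point): top centre of the electrode's blue cap, 158 mm above its lower end
- fork: aluminium retaining fork, slides along the stand's y. Origin midway between its two tines on its centre line, 128 mm above the bench: at stand y = +100 mm when fully in, +52 mm when its 116 x 20 mm cross bar is back against the red stop. Tines 12 mm wide, 32 mm apart, 8 mm thick, beside the stem and 2 mm over the collar: they block lifting until back. Its rack is moved by the handwheel
- handwheel (a joint): angle of the handwheel (rad), grows clockwise seen from above, 0 to 5.0, starts between 0 and 1.2. The fork moves back 9.6 mm per rad; 5.0 = fork against its stop, where the wheel stops too. It turns easily (under 0.1 N m) and stays where it is left
- wheel_axis (a point): on the upright axis of the grey handwheel (diameter 96 mm) at the height of its upper face, 150 mm above the bench
- crank_top (a point): centre of the top of the black crank handle: an upright round handle, diameter 16 mm, 42 mm tall above the wheel (top 193 mm above the bench), 36 mm from the wheel's axis; it spins freely on its own axis, so that the grip need not turn as it goes round
- spare_sleeve: bystander: loose clear tube, diameter 60, height 70 mm, standing on the bench; origin at the centre of its underside
- jar: bystander: amber jar with white cap, diameter 56, height 75 mm; origin at the centre of its underside
- flange: bystander: white stepped disc, diameter 90, height 30 mm; origin at the centre of its underside
- screwdriver: bystander: red-handled screwdriver, 170 mm long, lying on the bench along its own x axis; origin at its middle, underside

How it is judged:
By the outcome, as a careful person would: the job done as asked, in the order asked, and still so for the second after the job is handed in, while the arm keeps its last pose, push and grip.
It also fails if it takes over 58 s, if anything falls off the work surface, if the arm or the gripper's body presses on something with over 40 N, if the wrist force passes 120 N, or if a joint passes its speed limit or range.

## Working session

There is one attempt and no reset: what is moved stays moved. The work goes in short steps, Python scripts to look and compute and a tool call to move; the robot and the scene stay as the last step left them, time stands still between calls to the robot, and variables do not carry over. Pictures are saved under pics/ and viewed, at most 10 in all, crops included, and the job is handed in when it is done.

```bash
mkdir -p pics; ls
```

Run:
```python
from workcell import *
import cv2,numpy as np
for n in ["scene","top"]:
    c=capture(n); cv2.imwrite(f"pics/{n}0.png",c["pixels"][:,:,::-1]); np.savez(f"{n}0.npz",**c)
    print(n,c["vertical_fov"],c["cx"],c["cy"],c["k1"],c["R"],c["t"])
print(get_state())
```

```text
pics
scene 56.78778352785099 311.83586484818534 239.19243108946876 -0.09208338990265795 [[ 0.59949455  0.80033219  0.00864167]
 [ 0.522231   -0.38295325 -0.7619853 ]
 [-0.60653201  0.46131898 -0.64753666]] [-0.3074065  -0.16031564  1.52868992]
top 42.48713293348062 322.3084111057638 241.35036238160043 0.06207676308159916 [[ 0.02148969 -0.99952036  0.02229895]
 [-0.98763075 -0.02468853 -0.1548418 ]
 [ 0.15531806 -0.01869563 -0.98768759]] [-0.03314098  0.54194924  1.41182299]
{'clock': 0.1, 'joint_pos': array([-1.34749702e+00,  3.07517904e-01,  1.50752749e+00,  3.79533576e-06,
        1.32842376e+00, -7.34876076e-02]), 'qvel': array([-1.73070047e-03, -3.56251806e-03, -4.09468572e-03, -7.35406313e-04,
       -2.22626673e-04,  5.44169002e-05]), 'effort': array([ 1.02319311e-03, -4.58527780e+01, -2.52608138e+01, -1.02510512e-04,
        5.54957733e-03,  2.58121716e-06]), 'tool_pos': array([ 0.16800258, -0.5492483 ,  0.22676764]), 'tool_rot': array([ 9.89009513e-01,  1.47848919e-01, -6.83781356e-05, -9.35757338e-04]), 'wrist_force': array([-0.71567951, -0.23846092,  0.31508475]), 'moment': array([0.01124554, 0.0206832 , 0.01240598]), 'grip_force': 0.0, 'width': 0.08559281975145268}
```

View pics/scene0.png

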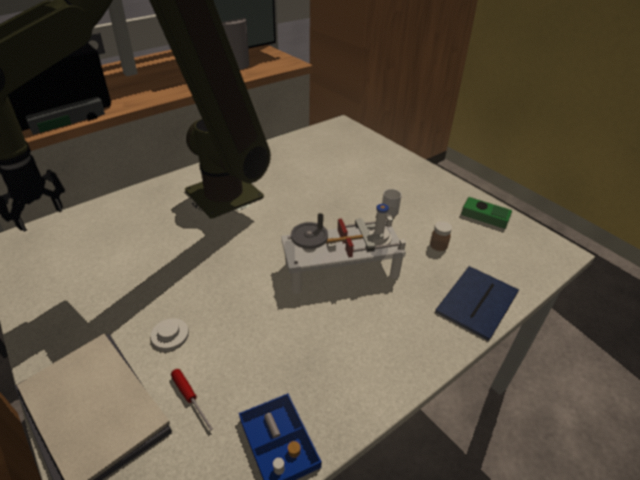

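View pics/top0.png

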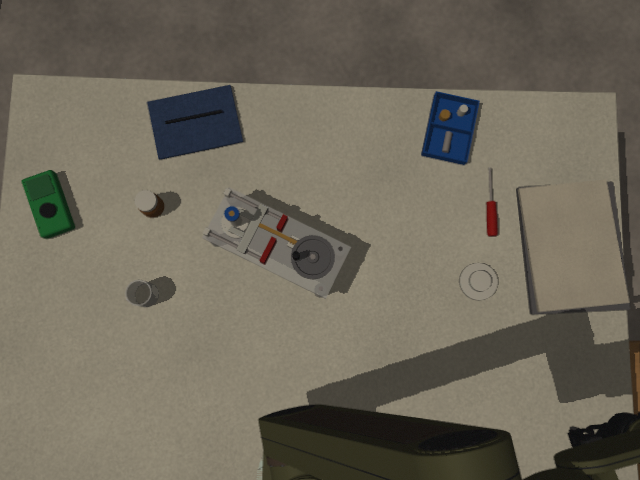

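The scene view shows the crank top at about (320,214), the wheel at (310,235) and the blue cap at (382,208). In the top view the crank is at about (296,256), the wheel at (313,257), the cap at (232,213) and the red stop at (274,238). Next I triangulate these.

Create h.py:
```python
import numpy as np,cv2
from scipy.spatial.transform import Rotation as Ro
def cam(c):
    f=240/np.tan(np.radians(float(c["vertical_fov"]))/2)
    return f,float(c["cx"]),float(c["cy"]),float(c["k1"])
def ray(c,u,v,R=None,t=None):
    f,cx,cy,k=cam(c); d=np.array([(u-cx)/f,(v-cy)/f]); s=d.copy()
    for _ in range(20): s=d/(1+k*(s@s))
    R=c["R"] if R is None else R; t=c["t"] if t is None else t
    return -R.T@t, R.T@np.array([s[0],s[1],1])
def plane(r,z): o,d=r; return o+d*(z-o[2])/d[2]
def tri(rs):
    A=0;b=0
    for o,d in rs:
        d=d/np.linalg.norm(d);P=np.eye(3)-np.outer(d,d);A=A+P;b=b+P@o
    x=np.linalg.solve(A,b)
    return x,[np.linalg.norm(np.cross(x-o,d/np.linalg.norm(d))) for o,d in rs]
def wext(c,st):
    M=np.eye(4);M[:3,:3]=Ro.from_quat(st["tool_rot"]).as_matrix();M[:3,3]=st["tool_pos"]
    W=np.linalg.inv(M@c["mount"]); return W[:3,:3],W[:3,3]
def blobs(mask,box,amin=8):
    x0,y0,x1,y1=box; m=np.zeros(mask.shape,np.uint8); m[y0:y1,x0:x1]=mask[y0:y1,x0:x1]
    n,l,s,ce=cv2.connectedComponentsWithStats(m)
    return [(s[i,4],*np.round(ce[i],1),*s[i,:4]) for i in range(1,n) if s[i,4]>=amin]
```

Run:
```python
from h import *
S=dict(np.load("scene0.npz"));T=dict(np.load("top0.npz"))
for n,c,b1,b2 in[("scene",S,(370,195,395,220),(290,205,335,250)),("top",T,(215,200,250,230),(285,230,340,285))]:
    p=c["pixels"].astype(int);r,g,b=p[...,0],p[...,1],p[...,2]
    print(n,"blue",blobs((b>r+30)&(b>g+15),b1)); 
    print("dark",blobs(p.max(2)<45,b2))
    print("red",blobs((r>g+50)&(r>b+50),(200,180,400,300)))
    print("grey",blobs((p.max(2)<115)&(p.max(2)>=60),b2))
    z=c["range_z"];print("z>0",(z>0).mean())
    cv2.imwrite(f"pics/{n}z.png",cv2.resize(c["pixels"][180:300,280:420] if n=="scene" else c["pixels"][180:310,195:355],None,fx=4.5,fy=4.5,interpolation=2)[:,:,::-1])
```

```text
scene blue [(np.int32(42), np.float64(382.3), np.float64(207.5), np.int32(377), np.int32(204), np.int32(11), np.int32(7))]
dark [(np.int32(48), np.float64(319.8), np.float64(222.1), np.int32(318), np.int32(215), np.int32(4), np.int32(15))]
red [(np.int32(36), np.float64(342.3), np.float64(225.4), np.int32(339), np.int32(219), np.int32(7), np.int32(13)), (np.int32(24), np.float64(349.0), np.float64(241.3), np.int32(347), np.int32(238), np.int32(5), np.int32(8))]
grey [(np.int32(785), np.float64(310.4), np.float64(235.1), np.int32(290), np.int32(213), np.int32(45), np.int32(37))]
z>0 0.996044921875
top blue [(np.int32(134), np.float64(231.4), np.float64(213.3), np.int32(224), np.int32(206), np.int32(15), np.int32(15))]
dark [(np.int32(125), np.float64(299.9), np.float64(254.6), np.int32(292), np.int32(249), np.int32(19), np.int32(12))]
red [(np.int32(75), np.float64(281.5), np.float64(221.7), np.int32(277), np.int32(214), np.int32(10), np.int32(16)), (np.int32(132), np.float64(267.3), np.float64(249.4), np.int32(260), np.int32(237), np.int32(16), np.int32(26))]
grey [(np.int32(2349), np.float64(315.6), np.float64(254.3), np.int32(285), np.int32(230), np.int32(55), np.int32(55))]
z>0 0.996025390625
```

View pics/topz.png

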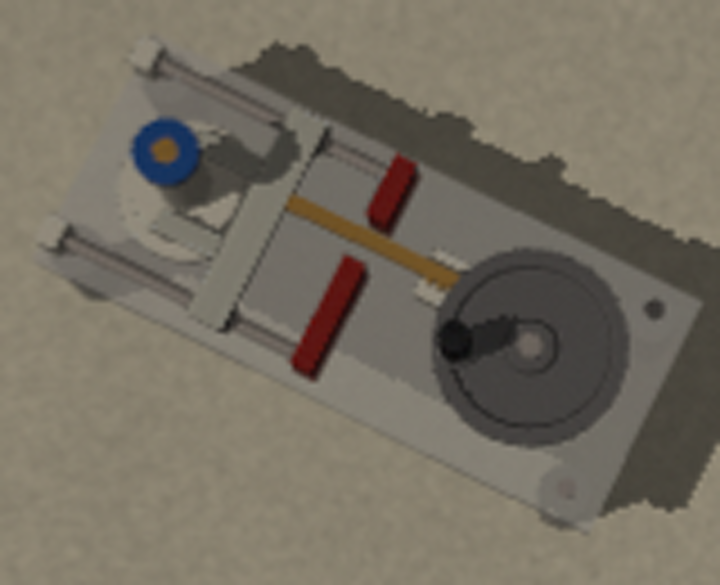

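View pics/scenez.png

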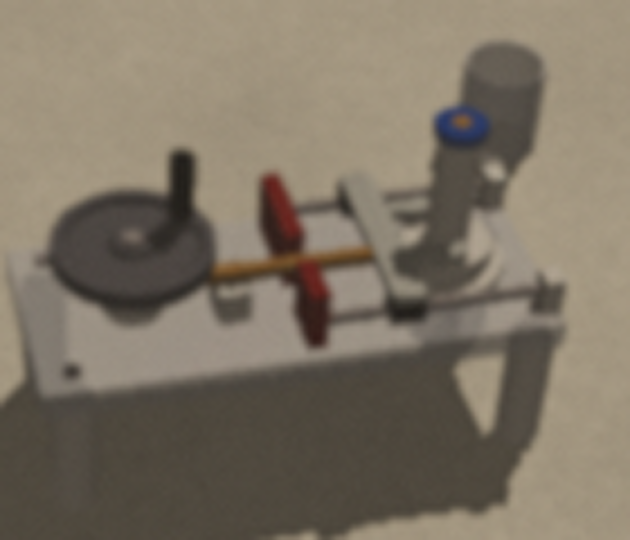

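The crops give: top crank (296.3,255.6), wheel (312.7,257), cap (232,213.7); scene crank top (320.1,214.6), hub (309.2,232.6), cap top (382.6,207). The fork is still well forward of the red stop.

Run:
```python
from h import *
S=dict(np.load("scene0.npz"));T=dict(np.load("top0.npz"))
P={}
for n,a,b,z in[("crank",(320,214.3),(295.9,255.2),.193),("wheel",(309,232.4),(312.4,256.8),.150),("cap",(382.5,207),(231.7,213.4),.206)]:
    rs=[ray(S,*a),ray(T,*b)]; x,e=tri(rs); P[n]=plane(rs[1],z)
    print(n,x.round(4),np.round(e,4),"planeS",plane(rs[0],z).round(4),"planeT",P[n].round(4))
w,c,k=P["wheel"],P["cap"],P["crank"]
d=(c-w)[:2];print("dist wheel-cap",np.linalg.norm(d),"(190)", "yaw y-axis",np.degrees(np.arctan2(d[1],d[0])))
e=(k-w)[:2];print("crank r",np.linalg.norm(e),np.degrees(np.arctan2(e[1],e[0])))
from workcell import *
st=get_state(); R=Ro.from_quat(st["tool_rot"]).as_matrix();print(R.round(3)); print("d tool", R.T@(k-st["tool_pos"]))
```

```text
crank [0.4898 0.0388 0.1885] [0.0019 0.0019] planeS [0.4953 0.0368 0.193 ] planeT [0.4881 0.0371 0.193 ]
wheel [0.4922 0.0033 0.1479] [0.0012 0.0012] planeS [0.4947 0.0028 0.15  ] planeT [0.4912 0.0023 0.15  ]
cap [0.5734 0.1755 0.202 ] [0.002 0.002] planeS [0.578  0.1732 0.206 ] planeT [0.5713 0.1734 0.206 ]
dist wheel-cap 0.1889880528216729 (190) yaw y-axis 64.91758461153019
crank r 0.03498620782594639 95.08960337419371
[[ 0.956  0.292 -0.   ]
 [ 0.292 -0.956  0.002]
 [ 0.    -0.002 -1.   ]]
d tool [ 0.47758764 -0.46704783  0.03470918]
```

Ray heights agree with the text to within about 4 mm: crank 0.189/0.193, wheel 0.148/0.150 and cap 0.202/0.206. The wheel-to-cap distance is 189 against 190 mm. I swing on an arc about the base to above the crank, keeping the closing line radial.

Careful with the scale: shifts go in shares of 62.5 mm and turns go in shares of 90 degrees. That gives: 0.051 m is 0.816, -0.0085 m is -0.136, -0.0964 rad / 1.5708 = -0.0614.

Request:
{"method": "pendant", "body": {"rows": [[[0.816, -0.136, -0.048], [0, 0, -0.0614], 0.085], [[0.816, -0.136, -0.048], [0, 0, -0.0614], 0.085], [[0.816, -0.136, -0.048], [0, 0, -0.0614], 0.085], [[0.816, -0.136, -0.048], [0, 0, -0.0614], 0.085], [[0.816, -0.136, -0.048], [0, 0, -0.0614], 0.085], [[0.816, -0.136, -0.048], [0, 0, -0.0614], 0.085], [[0.816, -0.136, -0.048], [0, 0, -0.0614], 0.085], [[0.816, -0.136, -0.048], [0, 0, -0.0614], 0.085], [[0.816, -0.136, -0.048], [0, 0, -0.0614], 0.085], [[0.816, -0.136, -0.048], [0, 0, -0.0614], 0.085], [[0.816, -0.136, -0.048], [0, 0, -0.0614], 0.085], [[0.816, -0.136, -0.048], [0, 0, -0.0614], 0.085], [[0.816, -0.136, -0.048], [0, 0, -0.0614], 0.085], [[0.816, -0.136, -0.048], [0, 0, -0.0614], 0.085], [[0, 0, 0], [0, 0, 0], 0.085], [[0, 0, 0], [0, 0, 0], 0.085]]}}

```text
clock: 2.1
tool_pos: [0.4789, 0.044, 0.2694]
tool_rot: [0.68, 0.734, -0.0, 0.0]
wrist_force: [-0.5, -0.5, -0.3]
width: 0.0851
grip_force: 0.0
```

Run:
```python
from workcell import *
from h import *
st=get_state(); c=capture("wrist"); np.savez("w1.npz",**c,tp=st["tool_pos"],tr=st["tool_rot"]); cv2.imwrite("pics/w1.png",c["pixels"][:,:,::-1])
print(st["joint_pos"].round(3),c["mount"].round(3))
R=Ro.from_quat(st["tool_rot"]).as_matrix();print(R.round(3)); print("d tool", (R.T@(np.array([.489,.038,.193])-st["tool_pos"])).round(4))
```

```text
[ 4.000e-03  1.420e-01  1.624e+00 -1.000e-03  1.376e+00 -7.200e-02] [[ 0.    -0.947 -0.323  0.082]
 [ 1.     0.     0.    -0.001]
 [-0.    -0.323  0.947 -0.146]
 [ 0.     0.     0.     1.   ]]
[[-0.076  0.997 -0.   ]
 [ 0.997  0.076 -0.001]
 [-0.001 -0.001 -1.   ]]
d tool [-0.0067  0.0097  0.0764]
```

View pics/w1.png

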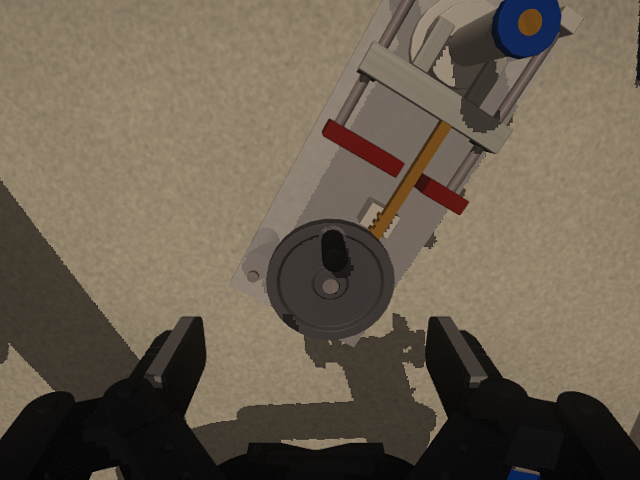

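The wrist view shows the wheel centred near (331,279), with the crank's base at about (333,238) and its top leaning down to about (335,262). The cap is at (528,25) and the red stop lies between (325,130) and (465,205). I use these to refine the crank and wheel positions.

Run:
```python
from h import *
S=dict(np.load("scene0.npz"));T=dict(np.load("top0.npz"));W=dict(np.load("w1.npz"))
R,t=wext(W,{"tool_rot":W["tr"],"tool_pos":W["tp"]})
p=W["pixels"].astype(int);z=W["range_z"]
d=p.max(2)
print("dark",blobs(d<40,(300,215,365,285)))
def rw(u,v): return ray(W,u,v,R,t)
# depth points -> world heights in crank area
def pt(u,v):
    o,dd=rw(u,v); return o+dd*z[v,u]
for v in range(226,282,4): print(v,[ (u,int(d[v,u]),*pt(u,v).round(3)) for u in (333,)])
pts=np.array([(u,v,*pt(u,v)) for v in range(215,290) for u in range(305,365)])
m=abs(pts[:,4]-.192)<.004; print("cranktop px",m.sum(),pts[m].mean(0))
pts=np.array([(u,v,*pt(u,v)) for v in range(200,350) for u in range(255,405)])
m=abs(pts[:,4]-.150)<.004; (c,r)=cv2.minEnclosingCircle(pts[m][:,2:4].astype(np.float32)*1000);print("wheel",c,r)
pts=np.array([(u,v,*pt(u,v)) for v in range(0,80) for u in range(480,580)])
m=(p[0:80,480:580,2].ravel()>p[0:80,480:580,0].ravel()+30);(c,r)=cv2.minEnclosingCircle(pts[m][:,2:4].astype(np.float32)*1000);print("cap",c,r,np.median(pts[m][:,4]))
for n,a,b,q,zz in[("crank",(320,214.3),(295.9,255.2),(335,263),.193),("cap",(382.5,207),(231.7,213.4),(529,25),.206),("hub",(309,232.4),(312.4,256.8),(330,286),.152)]:
    rs=[ray(S,*a),ray(T,*b),rw(*q)]; x,e=tri(rs);print(n,x.round(4),np.round(e,4),plane(rs[2],zz).round(4))
```

```text
dark [(np.int32(29), np.float64(357.7), np.float64(226.6), np.int32(351), np.int32(223), np.int32(14), np.int32(8)), (np.int32(1132), np.float64(335.8), np.float64(254.4), np.int32(321), np.int32(230), np.int32(33), np.int32(55)), (np.int32(31), np.float64(308.0), np.float64(239.1), np.int32(300), np.int32(235), np.int32(19), np.int32(10)), (np.int32(30), np.float64(355.7), np.float64(240.2), np.int32(346), np.int32(236), np.int32(19), np.int32(11))]
226 [(333, 77, np.float64(0.49), np.float64(0.046), np.float64(0.149))]
230 [(333, 19, np.float64(0.49), np.float64(0.045), np.float64(0.156))]
234 [(333, 16, np.float64(0.49), np.float64(0.045), np.float64(0.164))]
238 [(333, 16, np.float64(0.489), np.float64(0.045), np.float64(0.172))]
242 [(333, 17, np.float64(0.489), np.float64(0.045), np.float64(0.18))]
246 [(333, 17, np.float64(0.489), np.float64(0.045), np.float64(0.186))]
250 [(333, 23, np.float64(0.489), np.float64(0.044), np.float64(0.191))]
254 [(333, 17, np.float64(0.489), np.float64(0.042), np.float64(0.192))]
258 [(333, 19, np.float64(0.489), np.float64(0.039), np.float64(0.192))]
262 [(333, 17, np.float64(0.489), np.float64(0.036), np.float64(0.192))]
266 [(333, 18, np.float64(0.489), np.float64(0.033), np.float64(0.191))]
270 [(333, 17, np.float64(0.49), np.float64(0.031), np.float64(0.193))]
274 [(333, 26, np.float64(0.493), np.float64(0.01), np.float64(0.15))]
278 [(333, 63, np.float64(0.494), np.float64(0.007), np.float64(0.15))]
cranktop px 501 [3.34610778e+02 2.58970060e+02 4.90004110e-01 3.82267353e-02
 1.91622118e-01]
wheel (491.6383361816406, 1.2016645669937134) 48.539127349853516
cap (583.2999877929688, 182.38827514648438) 125.22045135498047 0.20577282317672443
crank [0.4904 0.0373 0.1906] [0.0027 0.002  0.0019] [0.4904 0.0362 0.193 ]
cap [0.5737 0.1745 0.2022] [0.0025 0.0016 0.0015] [0.5717 0.1721 0.206 ]
hub [0.4924 0.002  0.1498] [0.0022 0.0012 0.0018] [0.4919 0.0011 0.152 ]
```

To row units: 0.03 m is 0.48, 0.0106 m is 0.1696.

Request:
{"method": "pendant", "body": {"rows": [[[-0.112, 0.1696, 0], [0, 0, 0], 0.085], [[0, 0, 0.48], [0, 0, 0], 0.06], [[0, 0, 0.48], [0, 0, 0], 0.045], [[0, 0, 0.3744], [0, 0, 0], 0.035], [[0, 0, 0], [0, 0, 0], 0.03], [[0, 0, 0], [0, 0, 0], 0.012], [[0, 0, 0], [0, 0, 0], 0.012], [[0, 0, 0], [0, 0, 0], 0.012], [[0, 0, 0], [0, 0, 0], 0.012]]}}

```text
clock: 3.28
tool_pos: [0.4908, 0.0372, 0.1868]
tool_rot: [0.68, 0.733, 0.0, 0.001]
wrist_force: [1.3, -3.7, -1.7]
width: 0.0124
grip_force: 26.5
```

Run:
```python
from workcell import *
from h import *
st=get_state();R=Ro.from_quat(st["tool_rot"]).as_matrix();print(R.round(4));
# arc plan: 20 pts
C=np.array([.4918,.0015]);p=st["tool_pos"][:2];e=p-C;a0=np.arctan2(e[1],e[0]);print(np.hypot(*e),np.degrees(a0),st["width"],st["grip_force"])
for s in range(25):
    d=.036*np.array([np.cos(a0-.2*(s+1))-np.cos(a0-.2*s),np.sin(a0-.2*(s+1))-np.sin(a0-.2*s),0]); print(s,(R.T@d).round(4)[:2].tolist())
W=dict(np.load("w1.npz"));R,t=wext(W,{"tool_rot":W["tr"],"tool_pos":W["tp"]});z=W["range_z"]
# fork bar along the stand's y
ya=np.array([.080,.172]);ya/=np.hypot(*ya);w=C;o=C+.09*ya;xa=np.array([ya[1],-ya[0]])
P=[]
for v in range(20,200,1):
    for u in range(350,520,1):
        oo,dd=ray(W,u,v,R,t);X=oo+dd*z[v,u];q=X[:2]-o
        if abs(q@xa)<.045 and abs(q@xa)>.03 and .122<X[2]<.140: P.append((q@ya,X[2]))
P=np.array(P);h,e=np.histogram(P[:,0],bins=np.arange(-.01,.11,.004));print(list(zip(e.round(3),h)))
```

```text
[[-0.0758  0.9971  0.0017]
 [ 0.9971  0.0758 -0.0014]
 [-0.0015  0.0016 -1.    ]]
0.035704110678186726 91.5675057538919 0.01235061580965541 26.535834074020386
0 [-0.0011, 0.0071]
1 [-0.0025, 0.0068]
2 [-0.0037, 0.0061]
3 [-0.0049, 0.0053]
4 [-0.0058, 0.0042]
5 [-0.0066, 0.0029]
6 [-0.007, 0.0016]
7 [-0.0072, 0.0002]
8 [-0.0071, -0.0013]
9 [-0.0067, -0.0027]
10 [-0.006, -0.0039]
11 [-0.0051, -0.005]
12 [-0.004, -0.006]
13 [-0.0028, -0.0066]
14 [-0.0014, -0.0071]
15 [0.0, -0.0072]
16 [0.0015, -0.007]
17 [0.0028, -0.0066]
18 [0.0041, -0.0059]
19 [0.0052, -0.005]
20 [0.0061, -0.0038]
21 [0.0067, -0.0026]
22 [0.0071, -0.0012]
23 [0.0072, 0.0003]
24 [0.007, 0.0017]
[(np.float64(-0.01), np.int64(0)), (np.float64(-0.006), np.int64(0)), (np.float64(-0.002), np.int64(41)), (np.float64(0.002), np.int64(114)), (np.float64(0.006), np.int64(154)), (np.float64(0.01), np.int64(99)), (np.float64(0.014), np.int64(0)), (np.float64(0.018), np.int64(0)), (np.float64(0.022), np.int64(0)), (np.float64(0.026), np.int64(0)), (np.float64(0.03), np.int64(0)), (np.float64(0.034), np.int64(0)), (np.float64(0.038), np.int64(0)), (np.float64(0.042), np.int64(0)), (np.float64(0.046), np.int64(90)), (np.float64(0.05), np.int64(267)), (np.float64(0.054), np.int64(264)), (np.float64(0.058), np.int64(272)), (np.float64(0.062), np.int64(266)), (np.float64(0.066), np.int64(215)), (np.float64(0.07), np.int64(0)), (np.float64(0.074), np.int64(0)), (np.float64(0.078), np.int64(0)), (np.float64(0.082), np.int64(0)), (np.float64(0.086), np.int64(0)), (np.float64(0.09), np.int64(0)), (np.float64(0.094), np.int64(0)), (np.float64(0.098), np.int64(0)), (np.float64(0.102), np.int64(0))]
```

The fork's bar stands 36.7 mm from its stop, which is about 3.8 rad of winding. Starting to wind.

To row units: 0.0071 m is 0.1136, 0.0068 m is 0.1088.

Request:
{"method": "pendant", "body": {"rows": [[[-0.0176, 0.1136, 0], [0, 0, 0], 0.011], [[-0.04, 0.1088, 0], [0, 0, 0], 0.011], [[-0.0592, 0.0976, 0], [0, 0, 0], 0.011], [[-0.0784, 0.0848, 0], [0, 0, 0], 0.011], [[-0.0928, 0.0672, 0], [0, 0, 0], 0.011]]}}

```text
clock: 3.9
tool_pos: [0.5219, 0.0227, 0.1866]
tool_rot: [0.68, 0.733, 0.001, -0.0]
wrist_force: [-2.3, 0.7, 5.8]
width: 0.0117
grip_force: 36.5
```

To row units: -0.0072 m is -0.1152, -0.0071 m is -0.1136.

Request:
{"method": "pendant", "body": {"rows": [[[-0.1056, 0.0464, 0], [0, 0, 0], 0.011], [[-0.112, 0.0256, 0], [0, 0, 0], 0.011], [[-0.1152, 0.0032, 0], [0, 0, 0], 0.011], [[-0.1136, -0.0208, 0], [0, 0, 0], 0.011], [[-0.1072, -0.0432, 0], [0, 0, 0], 0.011]]}}

```text
clock: 4.53
tool_pos: [0.5259, -0.0132, 0.1867]
tool_rot: [0.68, 0.733, 0.001, 0.002]
wrist_force: [4.7, -0.5, 4.6]
width: 0.0118
grip_force: 36.2
```

To row units: -0.0071 m is -0.1136, -0.0066 m is -0.1056.

Request:
{"method": "pendant", "body": {"rows": [[[-0.096, -0.0624, 0], [0, 0, 0], 0.011], [[-0.0816, -0.08, 0], [0, 0, 0], 0.011], [[-0.064, -0.096, 0], [0, 0, 0], 0.011], [[-0.0448, -0.1056, 0], [0, 0, 0], 0.011], [[-0.0224, -0.1136, 0], [0, 0, 0], 0.011]]}}

```text
clock: 5.15
tool_pos: [0.4965, -0.0348, 0.1866]
tool_rot: [0.68, 0.733, -0.001, 0.0]
wrist_force: [1.0, -1.7, 7.2]
width: 0.0114
grip_force: 36.9
```

To row units: -0.0072 m is -0.1152, -0.007 m is -0.112.

Request:
{"method": "pendant", "body": {"rows": [[[0, -0.1152, 0], [0, 0, 0], 0.011], [[0.024, -0.112, 0], [0, 0, 0], 0.011], [[0.0448, -0.1056, 0], [0, 0, 0], 0.011]]}}

```text
clock: 5.52
tool_pos: [0.4752, -0.0307, 0.1866]
tool_rot: [0.68, 0.733, 0.0, -0.0]
wrist_force: [3.5, 2.6, 6.7]
width: 0.0119
grip_force: 36.8
```

To row units: -0.003 m is -0.048, 0.002 m is 0.032.

Request:
{"method": "pendant", "body": {"rows": [[[0.032, -0.048, 0], [0, 0, 0], 0.011], [[0.032, -0.048, 0], [0, 0, 0], 0.011], [[0, 0, 0], [0, 0, 0], 0.011]]}}

```text
clock: 5.9
tool_pos: [0.4691, -0.0264, 0.1865]
tool_rot: [0.68, 0.733, 0.001, -0.001]
wrist_force: [2.9, 3.0, 6.6]
width: 0.012
grip_force: 36.8
```

To row units: -0.0026 m is -0.0416, 0.0024 m is 0.0384.

Request:
{"method": "pendant", "body": {"rows": [[[0.0384, -0.0416, 0], [0, 0, 0], 0.011], [[0.0384, -0.0416, 0], [0, 0, 0], 0.011], [[0, 0, 0], [0, 0, 0], 0.011]]}}

```text
clock: 6.28
tool_pos: [0.4684, -0.0255, 0.1869]
tool_rot: [0.68, 0.733, 0.001, 0.005]
wrist_force: [11.3, -6.3, -3.2]
width: 0.0117
grip_force: 35.1
```

Run:
```python
from workcell import *
import cv2
st=get_state();print(st["tool_pos"],st["wrist_force"],st["moment"])
c=capture("scene");cv2.imwrite("pics/s2.png",cv2.resize(c["pixels"][180:280,290:410],None,fx=5,fy=5,interpolation=2)[:,:,::-1])
```

```text
[ 0.46839703 -0.02554636  0.1868948 ] [11.32040453 -6.30159264 -3.16609271] [-1.16854478 -2.02729074  0.01958303]
```

View pics/s2.png

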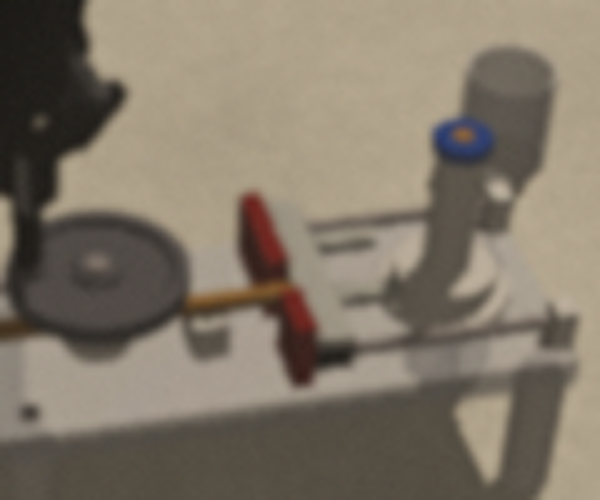

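The scene shows the fork's bar flush against the red stop at about (290,290) in the crop, and the wheel has stopped with the force rising. I release it and rise.

To row units: -0.05 m is -0.8, -0.03 m is -0.48.

Request:
{"method": "pendant", "body": {"rows": [[[0, 0, 0], [0, 0, 0], 0.03], [[0, 0, 0], [0, 0, 0], 0.05], [[0, 0, 0], [0, 0, 0], 0.06], [[0, 0, -0.32], [0, 0, 0], 0.085], [[0, 0, -0.48], [0, 0, 0], 0.085], [[0, 0, -0.8], [0, 0, 0], 0.085], [[0, 0, -0.32], [0, 0, 0], 0.085], [[0, 0, 0], [0, 0, 0], 0.085]]}}

```text
clock: 7.32
tool_pos: [0.4646, -0.023, 0.3075]
tool_rot: [0.68, 0.733, 0.001, 0.001]
wrist_force: [0.3, -0.4, -0.4]
width: 0.0849
grip_force: 0.0
```

Run:
```python
from workcell import *
from h import *
st=get_state(); c=capture("wrist"); R,t=wext(c,st); np.savez("w2.npz",**c)
Rt=Ro.from_quat(st["tool_rot"]).as_matrix();print(Rt.round(3))
p=c["pixels"].astype(int);z=c["range_z"];P=[];F=[];K=[]
C=np.array([.4918,.0015]);ya=np.array([.080,.172]);ya/=np.hypot(*ya);o=C+.09*ya;xa=np.array([ya[1],-ya[0]])
for v in range(0,330):
  for u in range(100,640):
    if z[v,u]<=0 or z[v,u]>.6: continue
    oo,dd=ray(c,u,v,R,t);X=oo+dd*z[v,u];q=X[:2]-o
    if p[v,u,2]>p[v,u,0]+30 and X[2]>.195: P.append((u,v,*X))
    if .03<abs(q@xa)<.045 and .122<X[2]<.136 and abs(q@ya)<.1: F.append(q@ya)
    if .187<X[2]<.197 and p[v,u].max()<60: K.append(X)
P=np.array(P);print(len(P))
if len(P): cc,r=cv2.minEnclosingCircle(P[:,2:4].astype(np.float32)*1000);print("cap",cc,r,P.min(0)[:2],P.max(0)[:2],np.median(P[:,4]))
h,e=np.histogram(F,bins=np.arange(-.01,.09,.004));print("fork",dict(zip(e.round(3).tolist(),h.tolist())))
if K: K=np.array(K);K=K[np.hypot(*(K[:,:2]-C).T)<.06];print("crank",K.mean(0),len(K))
```

```text
[[-0.076  0.997  0.003]
 [ 0.997  0.076 -0.   ]
 [-0.001  0.003 -1.   ]]
0
fork {-0.01: 0, -0.006: 0, -0.002: 115, 0.002: 0, 0.006: 0, 0.01: 46, 0.014: 223, 0.018: 225, 0.022: 219, 0.026: 234, 0.03: 80, 0.034: 0, 0.038: 0, 0.042: 0, 0.046: 0, 0.05: 0, 0.054: 0, 0.058: 0, 0.062: 0, 0.066: 0, 0.07: 0, 0.074: 0, 0.078: 0, 0.082: 0}
crank [ 0.46824903 -0.02469086  0.19159707] 392
```

The fork is at the stop, with its bar at y 12.5 to 31.5 mm. Next I move above the electrode.

To row units: 0.0375 m is 0.6, 0.0244 m is 0.3904, -0.109 rad / 1.5708 = -0.0694.

Request:
{"method": "pendant", "body": {"rows": [[[0.6, 0.3904, 0], [0, 0, 0], 0.085], [[0.6, 0.3904, 0], [0, 0, 0], 0.085], [[0.6, 0.3904, 0], [0, 0, 0], 0.085], [[0.6, 0.3904, 0], [0, 0, 0], 0.085], [[0.6, 0.3904, 0], [0, 0, 0], 0.085], [[0, 0, 0], [0, 0, -0.0694], 0.085], [[0, 0, 0], [0, 0, -0.0694], 0.085], [[0, 0, 0], [0, 0, 0], 0.085], [[0, 0, 0], [0, 0, 0], 0.085]]}}

```text
clock: 8.5
tool_pos: [0.5711, 0.1729, 0.3049]
tool_rot: [0.597, 0.802, -0.001, -0.001]
wrist_force: [0.3, 0.3, 0.3]
width: 0.0848
grip_force: 0.0
```

Run:
```python
from workcell import *
from h import *
st=get_state(); c=capture("wrist"); R,t=wext(c,st); np.savez("w3.npz",**c)
Rt=Ro.from_quat(st["tool_rot"]).as_matrix();print(Rt.round(3))
p=c["pixels"].astype(int);z=c["range_z"]
m=((p[...,2]>p[...,0]+30)&(p[...,2]>p[...,1]+15));P=[];U=[]
for v,u in zip(*np.where(m)):
    oo,dd=ray(c,u,v,R,t);X=oo+dd*z[v,u]
    if .2<X[2]<.212: P.append(X);U.append((u,v))
P=np.array(P);U=np.array(U);print(len(P),U.mean(0),np.median(P[:,2]))
cc,r=cv2.minEnclosingCircle(P[:,:2].astype(np.float32)*1000);print("cap",cc,r,"extent mid",(P.min(0)+P.max(0))/2)
uc=(U.min(0)+U.max(0))/2;S=dict(np.load("scene0.npz"));T=dict(np.load("top0.npz"))
x,e=tri([ray(S,382.5,207),ray(T,231.7,213.4),ray(c,*uc,R,t)]);print("tri",x,e,plane(ray(c,*uc,R,t),.206))
g=np.array([cc[0]/1000,cc[1]/1000,.180]);print("tool d",(Rt.T@(g-st["tool_pos"])).round(4),st["joint_pos"].round(3))
cv2.imwrite("pics/w3.png",c["pixels"][:,:,::-1])
```

```text
[[-0.288  0.958 -0.002]
 [ 0.958  0.288 -0.001]
 [ 0.    -0.002 -1.   ]]
1448 [318.9558011  235.41850829] 0.2055010388454171
cap (571.5433349609375, 174.03884887695312) 15.907011032104492 extent mid [0.57167995 0.17412459 0.20404217]
tri [0.57289332 0.17487003 0.20251767] [np.float64(0.002710812811852289), np.float64(0.0012774410817024138), np.float64(0.001485162061586655)] [0.57139772 0.17498934 0.206     ]
tool d [0.0009 0.0011 0.1249] [ 0.223  0.292  1.333  0.     1.519 -0.068]
```

View pics/w3.png

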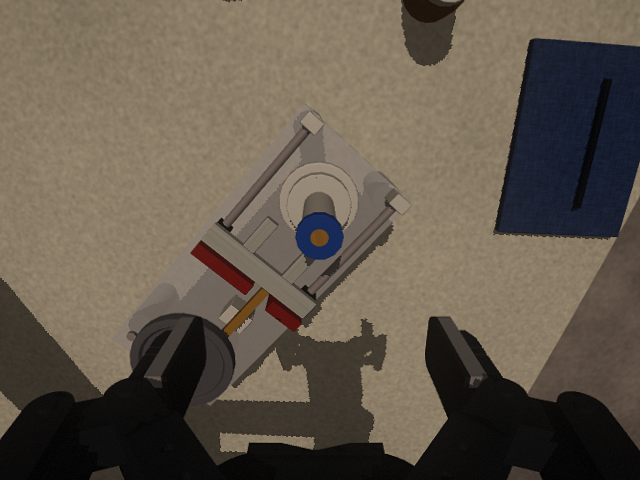

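The cap is centred at (319,236), directly under the open jaws, and the tines are back beside the collar. Descending to grasp the stem.

To row units: 0.035 m is 0.56, 0.025 m is 0.4.

Request:
{"method": "pendant", "body": {"rows": [[[0.0144, 0.0176, 0.48], [0, 0, 0], 0.085], [[0, 0, 0.56], [0, 0, 0], 0.085], [[0, 0, 0.56], [0, 0, 0], 0.085], [[0, 0, 0.4], [0, 0, 0], 0.06], [[0, 0, 0], [0, 0, 0], 0.05], [[0, 0, 0], [0, 0, 0], 0.04], [[0, 0, 0], [0, 0, 0], 0.015], [[0, 0, 0], [0, 0, 0], 0], [[0, 0, 0], [0, 0, 0], 0], [[0, 0, 0], [0, 0, 0], 0]]}}

```text
clock: 9.8
tool_pos: [0.5736, 0.1745, 0.183]
tool_rot: [0.596, 0.803, 0.001, 0.001]
wrist_force: [-0.6, -0.3, 7.2]
width: 0.0294
grip_force: 59.2
```

The width reads 29 mm on a 26 mm stem and there is a 7 N upward force, so the pads may be touching the cap. I regrip slightly lower.

To row units: 0.007 m is 0.112.

Request:
{"method": "pendant", "body": {"rows": [[[0, 0, 0], [0, 0, 0], 0.06], [[0, 0, 0], [0, 0, 0], 0.06], [[0, 0, 0.112], [0, 0, 0], 0.05], [[0, 0, 0], [0, 0, 0], 0.04], [[0, 0, 0], [0, 0, 0], 0], [[0, 0, 0], [0, 0, 0], 0], [[0, 0, 0], [0, 0, 0], 0], [[0, 0, 0], [0, 0, 0], 0]]}}

```text
clock: 10.8
tool_pos: [0.5725, 0.1743, 0.1741]
tool_rot: [0.596, 0.803, -0.0, -0.0]
wrist_force: [-0.3, -0.2, -1.0]
width: 0.0294
grip_force: 59.2
```

Same width, so it is a reading bias, and the force is now clean. Lifting gently, then higher.

Request:
{"method": "pendant", "body": {"rows": [[[0, 0, -0.08], [0, 0, 0], 0], [[0, 0, -0.16], [0, 0, 0], 0], [[0, 0, -0.24], [0, 0, 0], 0], [[0, 0, -0.32], [0, 0, 0], 0], [[0, 0, 0], [0, 0, 0], 0]]}}

```text
clock: 11.42
tool_pos: [0.5735, 0.1746, 0.2269]
tool_rot: [0.596, 0.803, 0.001, 0.001]
wrist_force: [-0.9, 0.1, -1.3]
width: 0.0296
grip_force: 59.5
```

To row units: -0.035 m is -0.56, -0.03 m is -0.48.

Request:
{"method": "pendant", "body": {"rows": [[[0, 0, -0.48], [0, 0, 0], 0], [[0, 0, -0.56], [0, 0, 0], 0], [[0, 0, -0.56], [0, 0, 0], 0], [[0, 0, -0.56], [0, 0, 0], 0], [[0, 0, -0.56], [0, 0, 0], 0], [[0, 0, -0.56], [0, 0, 0], 0], [[0, 0, -0.56], [0, 0, 0], 0], [[0, 0, -0.48], [0, 0, 0], 0], [[0, 0, 0], [0, 0, 0], 0]]}}

```text
clock: 12.55
tool_pos: [0.5735, 0.1745, 0.4966]
tool_rot: [0.596, 0.803, 0.002, 0.002]
wrist_force: [-0.3, -1.3, -2.4]
width: 0.0299
grip_force: 59.7
```

```bash
python3 -c "
from workcell import *
import cv2
print(get_state()['joint_pos'].round(3),get_state()['wrist_force'])
c=capture('scene');cv2.imwrite('pics/s3.png',c['pixels'][60:360,180:580,::-1])"
```

```text
[ 0.225  0.264  0.922 -0.     1.95  -0.069] [-0.26801543 -1.26485167 -2.38417439]
```

View pics/s3.png

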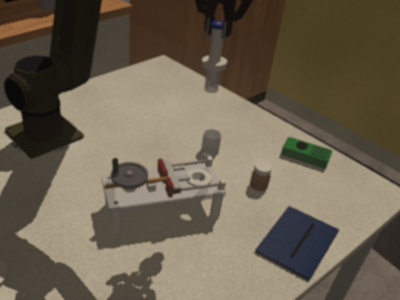

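The picture shows the electrode held clear at (215,60) in the crop, above an empty seat at (202,178), with the fork still at its stop. Next I tip it level about the wrist, outward.

To row units: 0.03 m is 0.48, 0.015 m is 0.24, -0.12 rad / 1.5708 = -0.0764.

Request:
{"method": "pendant", "body": {"rows": [[[0, 0.24, -0.016], [-0.0382, 0, 0], 0], [[0, 0.48, -0.032], [-0.0764, 0, 0], 0], [[0, 0.48, -0.032], [-0.0764, 0, 0], 0], [[0, 0.48, -0.032], [-0.0764, 0, 0], 0], [[0, 0.48, -0.032], [-0.0764, 0, 0], 0], [[0, 0.48, -0.032], [-0.0764, 0, 0], 0], [[0, 0.48, -0.032], [-0.0764, 0, 0], 0], [[0, 0, 0], [0, 0, 0], 0]]}}

```text
clock: 13.6
tool_pos: [0.7394, 0.2248, 0.5644]
tool_rot: [0.552, 0.743, 0.303, 0.225]
wrist_force: [-0.4, 0.2, -1.7]
width: 0.0295
grip_force: 59.8
```

```bash
python3 -c "
from workcell import *
print(get_state()['joint_pos'].round(3))"
```

```text
[ 0.213  0.121  1.196  0.065  1.052 -0.09 ]
```

To row units: 0.03 m is 0.48, 0.015 m is 0.24, -0.12 rad / 1.5708 = -0.0764.

Request:
{"method": "pendant", "body": {"rows": [[[0, 0.48, -0.032], [-0.0764, 0, 0], 0], [[0, 0.48, -0.032], [-0.0764, 0, 0], 0], [[0, 0.48, -0.032], [-0.0764, 0, 0], 0], [[0, 0.48, -0.032], [-0.0764, 0, 0], 0], [[0, 0.48, -0.032], [-0.0764, 0, 0], 0], [[0, 0.48, -0.032], [-0.0764, 0, 0], 0], [[0, 0.24, -0.016], [-0.0414, 0, 0], 0], [[0, 0, 0], [0, 0, 0], 0], [[0, 0, 0], [0, 0, 0], 0]]}}

```text
clock: 14.72
tool_pos: [0.8101, 0.2496, 0.7367]
tool_rot: [0.426, 0.58, 0.559, 0.412]
wrist_force: [-0.1, -0.4, -2.0]
width: 0.0298
grip_force: 60.1
```

```bash
python3 -c "
from workcell import *
from h import *
s=get_state();R=Ro.from_quat(s['tool_rot']).as_matrix();print(s['joint_pos'].round(3),R[:,2],np.abs(s['qvel']).max())
c=capture('scene');cv2.imwrite('pics/s4.png',c['pixels'][0:360,180:640,::-1])"
```

```text
[ 0.207  0.076  1.442  0.83   0.13  -0.83 ] [ 0.95400783  0.2977373  -0.0349507 ] 0.02116766361818937
```

View pics/s4.png

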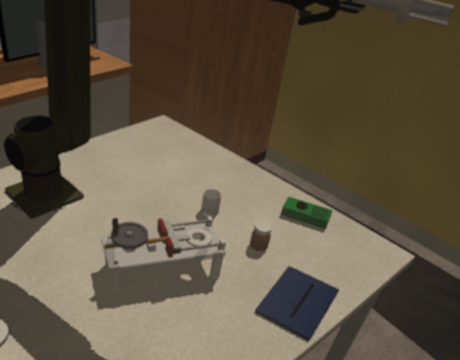

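The picture shows the electrode held level, about 2° off, at upper right (300–450, 10), well above the bench. The fork is at its stop, the seat is empty and the other objects look undisturbed.

Request:
{"method": "pendant", "body": {"rows": [[[0, 0, 0], [0, 0, 0], 0], [[0, 0, 0], [0, 0, 0], 0], [[0, 0, 0], [0, 0, 0], 0], [[0, 0, 0], [0, 0, 0], 0]]}}

```text
clock: 15.28
tool_pos: [0.8098, 0.2491, 0.7388]
tool_rot: [0.426, 0.578, 0.56, 0.413]
wrist_force: [0.8, 0.5, -1.4]
width: 0.0295
grip_force: 60.1
```

```bash
python3 -c "
from workcell import *
print(finish_job())"
```

```text
the job is handed in; nothing more can be done
None
```

I handed the job in at 15.3 s: the handwheel is wound until the fork sits against its red stop, and the gripper is holding the electrode still and level to about 2°, roughly 0.74 m above the bench, with nothing else touched.

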